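# Close up the coffee-pod stand

## Task

The coffee-pod stand has been left open: one pod tray is half out of its bay and the other lies out on the worktop in front of the stand. Working only with pushes and nudges of the fingertips against the outside of the trays, and gripping or lifting nothing, push the half-open tray shut, and nudge the loose tray into line with the empty bay and slide it in, front board last, until both trays are fully home with their fronts closed against the stand. Keep the pods in their cells, and leave the two mugs, the sugar tin and the teaspoon where they are.

Things in the scene. Friction and masses are not known exactly. Their poses are not given: they have to be found in the camera images.
- pod_stand: low dark steel stand, fixed, 185 mm deep, 176 wide, top at 64 mm, a thin rail (to 89 mm) along the back of its top, two mugs on top. Origin: centre of its footprint, on the worktop; x points from the open mouths to the back (the way the trays slide in), y left of that. Two parallel bays side by side, 14 mm cheeks with rounded noses, no floor: trays slide on the worktop
- half_open_bay (a point): centre of the mouth of the bay that holds the half-open tray, on the worktop, in the plane of the stand's front edge; axes as the stand's (x into the bay). The bay is 67 mm wide and 54 mm high; the front board of a tray that is home rests against the front edge
- empty_bay (a point): centre of the mouth of the empty bay, on the worktop, in the plane of the stand's front edge, 81 mm beside the other and of the same size; axes as the stand's (x into the bay)
- half_open_tray: the pod tray that sticks 30 to 60 mm out of its bay; pale wooden open box, 178 x 62 x 40 mm, three cells in a row, behind a taller front board. 0.2 to 0.4 kg, slides freely. Origin: centre of the box's underside; x points from the front to the rear (the way it goes in), y left of that. Sides at y = +-31 mm, rear end at x = +89 mm with corners rounded 7 mm
- half_open_tray_front (a point): foot of the inner face of the half-open tray's front board, mid-width, 89 mm in front of the tray's origin; axes as the tray's. The board is 76 wide, 59 tall and 8 mm thick (outer face at x = -8 mm here), with a finger notch 26 wide and 9 mm deep in its top edge. Meets the point half_open_bay when the tray is home
- loose_tray: the pod tray in front of the empty bay, its rear nearer, up to 18 degrees askew; pale wooden open box, 178 x 62 x 40 mm, three cells in a row, behind a taller front board. 0.2 to 0.4 kg, slides freely. Origin: centre of the box's underside; x points from the front to the rear (the way it goes in), y left of that. Sides at y = +-31 mm, rear end at x = +89 mm with corners rounded 7 mm
- loose_tray_front (a point): foot of the inner face of the loose tray's front board, mid-width, 89 mm in front of the tray's origin; axes as the tray's. The board is 76 wide, 59 tall and 8 mm thick (outer face at x = -8 mm here), with a finger notch 26 wide and 9 mm deep in its top edge. Meets the point empty_bay when the tray is home
- pod_a: white coffee pod, a cup 51 mm across its rim and 42 mm tall, loose in the front cell of the half-open tray; origin at the centre of its underside
- pod_b: white coffee pod, a cup 51 mm across its rim and 42 mm tall, loose in the rear cell of the half-open tray; origin at the centre of its underside
- pod_c: white coffee pod, a cup 51 mm across its rim and 42 mm tall, loose in the front cell of the loose tray; origin at the centre of its underside
- pod_d: white coffee pod, a cup 51 mm across its rim and 42 mm tall, loose in the middle cell of the loose tray; origin at the centre of its underside
- pod_e: white coffee pod, a cup 51 mm across its rim and 42 mm tall, loose in the rear cell of the loose tray; origin at the centre of its underside
- striped_mug: mug with painted stripes, 87 mm across and 103 mm tall, on the rear half of the stand's top, handle outwards; origin at its foot, 18 mm from the cup's axis towards the handle. Leave alone
- plain_mug: plain cream mug, 78 mm across and 101 mm tall, on the rear half of the stand's top, handle outwards; origin at its foot, 18 mm from the cup's axis towards the handle. Leave alone
- sugar_tin: round canister with a knobbed lid, 97 mm across and 110 mm tall, on the worktop; origin at the centre of its underside. Leave alone
- teaspoon: steel teaspoon 139 mm long lying on the worktop; origin at its middle. Leave alone
There are look-alikes about, which are no part of the job. Leave any red look-alike of the pod_e alone.

How it is judged:
At the end, for the whole second after the job is handed in: Both trays are home: front board within 4 mm of the stand's front edge, within 6 mm of the middle of the bay, square and flat on the worktop and at rest; each pod stands upright in its cell (x of half_open_tray_front in the frame of half_open_bay above -0.004 m and y of half_open_tray_front in the frame of half_open_bay between -0.006 and 0.006 m and angle between the x axis of each of half_open_tray, loose_tray and the x axis of pod_stand, either way round below 0.06 rad and angle between each of half_open_tray, loose_tray's own z axis and vertical below 0.04 rad and height (world z) of each of half_open_tray, loose_tray below 0.004 m and linear speed of each of half_open_tray, loose_tray below 0.01 m/s and x of loose_tray_front in the frame of empty_bay above -0.004 m and y of loose_tray_front in the frame of empty_bay between -0.006 and 0.006 m and horizontal distance between each of pod_a, pod_b and half_open_tray below 0.07 m and z of each of pod_a, pod_b in the frame of half_open_tray below 0.012 m and angle between each of pod_a, pod_b, pod_c, pod_d, pod_e's own z axis and vertical below 0.25 rad and horizontal distance between each of pod_c, pod_e and loose_tray below 0.07 m and z of each of pod_c, pod_d, pod_e in the frame of loose_tray below 0.012 m and horizontal distance between pod_d and loose_tray below 0.012 m); the robot touches nothing.
It fails at once if a tray or pod was gripped, or worked from inside the tray, instead of being pushed from outside ((x of the grasp point in the frame of half_open_tray between -0.099 and 0.089 m and y of the grasp point in the frame of half_open_tray between -0.034 and 0.034 m and z of the grasp point in the frame of half_open_tray below 0.075 m and (contact force between the fingers and half_open_tray above 2 N or contact force between the fingers and pod_a above 2 N or contact force between the fingers and pod_b above 2 N)) or (x of the grasp point in the frame of loose_tray between -0.099 and 0.089 m and y of the grasp point in the frame of loose_tray between -0.034 and 0.034 m and z of the grasp point in the frame of loose_tray below 0.075 m and (contact force between the fingers and loose_tray above 2 N or contact force between the fingers and pod_c above 2 N or contact force between the fingers and pod_d above 2 N or contact force between the fingers and pod_e above 2 N))).
It fails at once if a tray was lifted or tipped (more than 8 mm off the worktop at its middle, or tilted more than about 6 degrees) (height (world z) of any of half_open_tray, loose_tray above 0.008 m or angle between any of half_open_tray, loose_tray's own z axis and vertical above 0.1 rad).
It fails at once if a pod was lifted or knocked out of its cell (z of any of pod_a, pod_b in the frame of half_open_tray above 0.02 m or angle between any of pod_a, pod_b, pod_c, pod_d, pod_e's own z axis and vertical above 0.6 rad or z of any of pod_c, pod_d, pod_e in the frame of loose_tray above 0.02 m).
It fails at once if a mug, the sugar tin or the teaspoon was moved more than 20 mm (distance of any of striped_mug, plain_mug, sugar_tin, teaspoon from where it was at the start of the episode above 0.02 m).
It also fails if it takes over 67 s, if anything falls off the work surface, if the arm or the gripper's body presses on something with over 40 N, if the wrist force passes 120 N, or if a joint passes its speed limit or range.

## Robot

A 6-joint arm with a two-finger parallel gripper is mounted at the origin on a cart in front of the work surface, level with it; the furniture and walls round the work are solid. World frame = base frame: x ahead of the robot, y to its left, z up, the work surface at z = 0. Lengths are in m, angles in rad, forces in N, time in s.
With the tool pointing down it reaches from about 0.4 to 0.825 m from the base axis. Payload 7 kg.
Tool frame: the origin (TCP) lies at the very end of the fingers, on their centre line; the grasp point (between the pads) lies 19 mm behind it; z points along the fingers, y is the line along which they close (so a half turn about z gives the same grasp; the last joint's range is limited). The gripper opens to 88 mm and grips with 3 to 60 N. Pads are 19 mm wide; open, the fingers measure 130 mm over their backs; the gripper's body (78 mm by 193 mm) begins 47 mm behind the grasp point.
Start: joints at [1.407, 0.359, 0.012, 0, -1.224, -0.288], TCP at [0.295, 0.607, 0.205] pointing down, gripper open.
Joint ranges: [-3.07, 3.07], [-1.43, 2.12], [-1.02, 1.25], [-3.03, 1.67], [-3.05, -0], [-3.03, 3.03]. Speed limits (rad/s): [2.39, 2.39, 3.01, 3.14, 3.14, 3.14].

## Interface

Orientations are given as [roll, pitch, yaw] about the fixed x, y, z axes, in that order (R = Rz(yaw) Ry(pitch) Rx(roll)).
In Python, from station import arm gives the robot as it stands. The module is installed in compiled form; this text tells all that it offers.
- The arm moves only by the shell command python3 -m crank 'ROWS' [FORCE]. ROWS is JSON, a list of rows, each an object of numbers: "dx", "dy", "dz": the shift along the world's x, y, z in m; "twist": the turn about the world's z in degrees; "grip": the opening, from -1 (shut) to 1 (fully open). A call has exactly 5 rows; each row is the pose to reach, as a shift and turn from the pose commanded when the call began; what a row does not reach only later rows make up. A row lasts 1/12 s, in which the tool goes at most 41.7 mm and 7.16 degrees, less where a joint would pass 70% of its speed; a pose out of reach is approached as far as the arm can. A call with a gripper value outside its range is refused whole. The fingers move at their own pace and stop on an object; FORCE is the grip in N (left out, the last holds). Time passes only in rows, so rows that repeat a pose let the fingers close, or fill a call up. It gives the time, the measured TCP pose, the force, the opening and the grip force at its end, in the units of the state.
- arm.get_state(): the state, without advancing time (a new reading comes with each control period).
- arm.grab_frame(name): name is "scene" or "top" or "wrist"; returns the picture (384x512x3 uint8, red, green, blue); there is no depth.
- arm.get_calibration(name): a dict with "fx", "fy", "cx", "cy" (pixels), "cam_to_world" (4x4, takes a point from camera to world coordinates); the wrist camera has in their place "tool_from_camera" (4x4, takes a point from camera to tool coordinates, whose origin is the TCP and whose axes are the flange's). Camera axes: x right, y down, z forward; pixel columns grow to the right and rows downward; lengths in m; the calibration is good to about 2 mm. The wrist camera is an equidistant fisheye: a pixel r from the principal point sees the ray r / f radians off the axis. A picture is of the moment at which its call begins: read the wrist's pose just before it. get_calibration takes no time and is no camera call.
- arm.job_done(): hands the job in; it is judged then, once.
The state is a dict: "t": time; "q": joint angles; "qd": joint speeds; "joint_efforts": joint torques, N m; "eef_pos": TCP position; "ee_rot": TCP orientation; "force": force on the tool from outside, world axes, zero at the start; "moment": the same for the moment, N m; "width": finger opening in m; "gripper_force": force on a finger pad.
Only numpy, scipy, OpenCV 4.12 (cv2) and the standard library are available. Lean on these libraries where they do the work, as an engineer would, in place of code of your own. Each camera call takes 0.05 s, during which the arm holds its last target. There are 200 camera calls.

## Working session

There is one attempt and no reset: what is moved stays moved. The work goes in short steps, Python scripts to look and compute and a shell command to move; the robot and the scene stay as the last step left them, time stands still between calls to the robot, and variables do not carry over. Pictures are saved under pics/ and viewed, at most 10 in all, crops included, and the job is handed in when it is done.

```bash
mkdir -p pics; python3 - <<'E'
from station import arm
import cv2,numpy as np,pickle
s=arm.get_state();print(s['t'],s['eef_pos'],s['ee_rot'],s['width'])
for n in("scene","top"):
    f=arm.grab_frame(n);cv2.imwrite(f'pics/{n}0.png',f[:,:,::-1]);c=arm.get_calibration(n);print(n,c)
a=cv2.imread('pics/top0.png');cv2.imwrite('pics/top0b.png',cv2.resize(a,(800,600)))
E
```

```text
0.0 [0.29450346 0.6067674  0.20402288] [ 3.13990754e+00 -1.59988114e-04 -4.51909097e-01] 0.08745984752410463
scene {'fx': 458.87718589024536, 'fy': 458.87718589024536, 'cx': 264.9367645957483, 'cy': 198.46676188251, 'cam_to_world': array([[ 0.5452857 , -0.62856864,  0.55458541, -0.17336744],
       [-0.83809003, -0.42174415,  0.34603031, -0.57928493],
       [ 0.01638935, -0.65347788, -0.75676816,  1.11454517],
       [ 0.        ,  0.        ,  0.        ,  1.        ]])}
top {'fx': 413.81239325252153, 'fy': 413.81239325252153, 'cx': 261.4734609929584, 'cy': 190.15374752126877, 'cam_to_world': array([[-0.00594519, -0.98265517,  0.1853469 ,  0.40735005],
       [-0.99997279,  0.00503245, -0.00539454, -0.07752535],
       [ 0.00436822, -0.18537393, -0.98265835,  1.11062381],
       [ 0.        ,  0.        ,  0.        ,  1.        ]])}
```

View pics/top0b.png

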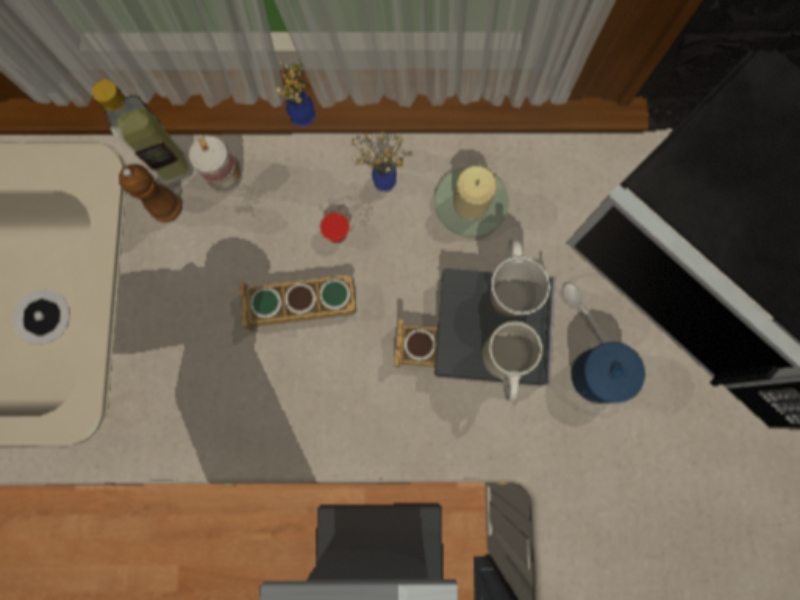

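View pics/scene0.png

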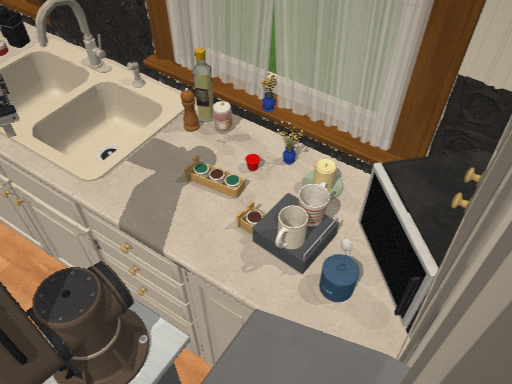

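Top view (800x600): the loose tray is at about (300,300), front board on the left at x≈245. The half-open tray is at (418,345), and the stand's top spans (436–553, 270–384). The teaspoon is at (585,310) and the tin at (608,372).

Possible mix-ups:
- **Loose tray:** (300,300), three pods, clear of the stand.
- **Half-open tray:** (418,345), inside the bay.
- **Red look-alike pod:** (335,227), leave alone.

I'll measure and check with a crop.

```bash
cat > h.py <<'E'
from station import arm
import cv2,numpy as np
def ray(n,px,z):
    c=arm.get_calibration(n);T=c['cam_to_world']
    px=np.atleast_2d(px).astype(float)
    d=np.c_[(px[:,0]-c['cx'])/c['fx'],(px[:,1]-c['cy'])/c['fy'],np.ones(len(px))]@T[:3,:3].T
    o=T[:3,3];return (o+d*((z-o[2])/d[:,2])[:,None])[:,:2]
def masks(a):
    h=cv2.cvtColor(a,cv2.COLOR_BGR2HSV)
    w=cv2.inRange(h,(10,90,60),(28,255,255)); d=cv2.inRange(h,(0,0,0),(179,90,75))
    return w,d
E
python3 - <<'E'
from h import *
a=cv2.imread('pics/top0.png')
w,d=masks(a)
roi=np.zeros_like(w);roi[155:260,140:365]=255
w&=roi
w=cv2.morphologyEx(w,cv2.MORPH_CLOSE,np.ones((5,5)))
d&=roi
out=a.copy()
for m,z in((w,.045),(d,.064)):
    cs,_=cv2.findContours(m,cv2.RETR_EXTERNAL,cv2.CHAIN_APPROX_NONE)
    for c in cs:
        if cv2.contourArea(c)<150: continue
        r=cv2.minAreaRect(c);b=cv2.boxPoints(r);print(z,cv2.contourArea(c),b.round(1).tolist(),ray('top',b,z).round(4).tolist())
        cv2.polylines(out,[b.round().astype(int)],1,(0,0,255) if z<.06 else (255,0,0),1)
cv2.imwrite('pics/c1.png',cv2.resize(out[150:270,135:370],None,fx=3.4,fy=3.4,interpolation=cv2.INTER_CUBIC))
E
```

```text
0.045 592.0 [[251.89999389648438, 233.89999389648438], [253.89999389648438, 203.8000030517578], [279.79998779296875, 205.5], [277.79998779296875, 235.6999969482422]] [[0.494, -0.058], [0.5723, -0.0634], [0.5674, -0.1309], [0.4892, -0.1247]]
0.045 1779.0 [[152.60000610351562, 180.0], [225.8000030517578, 175.5], [227.6999969482422, 205.89999389648438], [154.5, 210.5]] [[0.6369, 0.2029], [0.6483, 0.0105], [0.5671, 0.0048], [0.5561, 0.1945]]
0.064 2672.5 [[277.3999938964844, 240.6999969482422], [282.5, 171.6999969482422], [355.0, 177.0], [349.79998779296875, 246.0]] [[0.4752, -0.1227], [0.6533, -0.1383], [0.6381, -0.3258], [0.4608, -0.3044]]
```

View pics/c1.png

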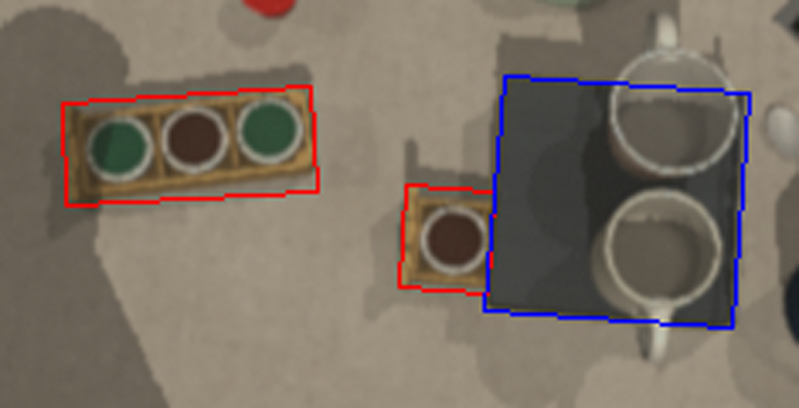

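The crop confirms the choice: loose tray in the left red box, half-open tray in the small red box, stand top in blue. The front edge measures 179 mm against a nominal 176. Next I'll move to a viewing pose.

```bash
python3 -m crank '[{"dx":0.018,"dy":-0.033,"dz":0.007,"twist":-4.6,"grip":1},{"dx":0.037,"dy":-0.066,"dz":0.013,"twist":-9.2,"grip":1},{"dx":0.055,"dy":-0.1,"dz":0.02,"twist":-13.8,"grip":1},{"dx":0.074,"dy":-0.133,"dz":0.027,"twist":-18.4,"grip":1},{"dx":0.092,"dy":-0.166,"dz":0.033,"twist":-23,"grip":1}]' 10
python3 -m crank '[{"dx":0.018,"dy":-0.033,"dz":0.007,"twist":-4.6,"grip":0},{"dx":0.037,"dy":-0.066,"dz":0.013,"twist":-9.2,"grip":0},{"dx":0.055,"dy":-0.1,"dz":0.02,"twist":-13.8,"grip":0},{"dx":0.074,"dy":-0.133,"dz":0.027,"twist":-18.4,"grip":0},{"dx":0.092,"dy":-0.166,"dz":0.033,"twist":-23,"grip":0}]'
python3 -m crank '[{"dx":0.018,"dy":-0.033,"dz":0.007,"twist":-4.6,"grip":0},{"dx":0.037,"dy":-0.066,"dz":0.013,"twist":-9.2,"grip":0},{"dx":0.055,"dy":-0.1,"dz":0.02,"twist":-13.8,"grip":0},{"dx":0.074,"dy":-0.133,"dz":0.027,"twist":-18.4,"grip":0},{"dx":0.092,"dy":-0.166,"dz":0.033,"twist":-23,"grip":0}]'
python3 - <<'E'
from h import *
import pickle
s=arm.get_state();f=arm.grab_frame('wrist')[:,:,::-1];cv2.imwrite('pics/w1.png',f)
pickle.dump(s,open('w1.pkl','wb'));print(s['t'],s['eef_pos'],s['ee_rot'],s['width'],arm.get_calibration('wrist'))
cv2.imwrite('pics/w1b.png',cv2.resize(f,(800,600)))
E
```

```text
t: 0.52
eef_pos: [0.3871, 0.4395, 0.238]
ee_rot: [3.141, -0.0, -0.857]
force: [1.1, -0.3, 0.3]
width: 0.0875
gripper_force: 0.0
t: 0.93
eef_pos: [0.4792, 0.2734, 0.2714]
ee_rot: [-3.142, 0.0, -1.258]
force: [0.6, 0.7, 0.2]
width: 0.0594
gripper_force: 0.0
t: 1.35
eef_pos: [0.5712, 0.1074, 0.3043]
ee_rot: [3.142, 0.0, -1.66]
force: [0.6, 1.1, -0.5]
width: 0.0438
gripper_force: 0.0
1.35 [0.57118507 0.107401   0.30430863] [ 3.14153972e+00  1.04827519e-04 -1.65997828e+00] 0.043817932858245645 {'fx': 297.3186396354542, 'fy': 297.3186396354542, 'cx': 256.1258920606988, 'cy': 193.1106429702201, 'tool_from_camera': array([[ 1.04754191e-04, -9.61875012e-01, -2.73489397e-01,
         7.35347474e-02],
       [ 9.99999965e-01,  1.66943306e-04, -2.04119088e-04,
        -9.87487367e-04],
       [ 2.41994275e-04, -2.73489366e-01,  9.61874996e-01,
        -1.80265180e-01],
       [ 0.00000000e+00,  0.00000000e+00,  0.00000000e+00,
         1.00000000e+00]])}
```

View pics/w1b.png

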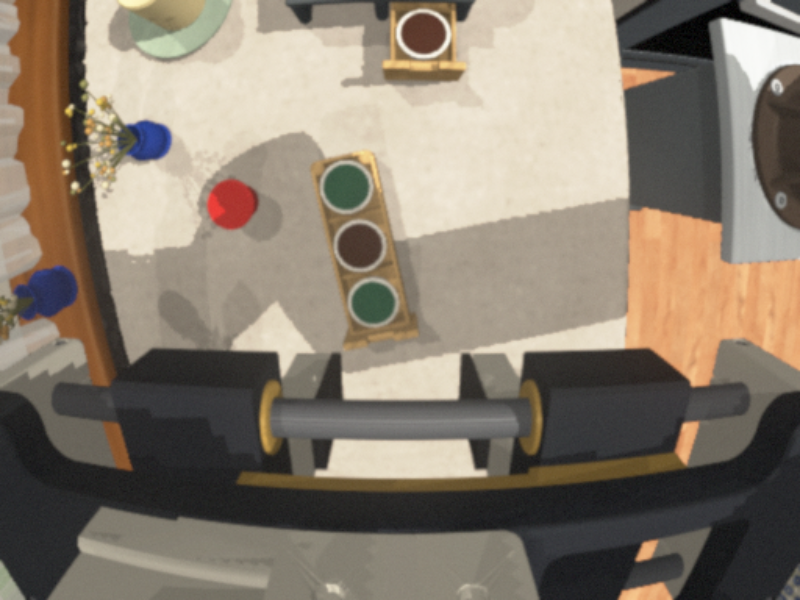

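Wrist view (800x600): the loose tray's rear end runs (312,165)–(373,153) and its front board (345,345)–(417,333). The half-open tray's board is at (383,70)–(465,72). The stand's front edge is at the top, around (287–475, 5), with the cheek noses at x≈300, 380 and 470. Next I'll turn the contours into world points.

```bash
cat >> h.py <<'E'
from scipy.spatial.transform import Rotation as Ro
def wray(s,px,z):
    c=arm.get_calibration('wrist');T=c['tool_from_camera'];R=Ro.from_euler('xyz',s['ee_rot']).as_matrix()
    px=np.atleast_2d(px).astype(float);u=(px-[c['cx'],c['cy']])/c['fx'];r=np.linalg.norm(u,axis=1)
    d=np.c_[u*(np.sin(r)/np.maximum(r,1e-9))[:,None],np.cos(r)]@T[:3,:3].T@R.T
    o=R@T[:3,3]+s['eef_pos'];return (o+d*((z-o[2])/d[:,2])[:,None])[:,:2]
def blobs(f,amin=500):
    h=cv2.cvtColor(f,cv2.COLOR_BGR2HSV);m=cv2.inRange(h,(9,95,60),(30,255,255))
    m[215:]*=(np.arange(384)[215:]<225).astype(np.uint8)[:,None];m[:,:120]=0;m[:,380:]=0
    m=cv2.morphologyEx(m,cv2.MORPH_CLOSE,np.ones((5,5)))
    cs,_=cv2.findContours(m,0,cv2.CHAIN_APPROX_NONE);return [c for c in cs if cv2.contourArea(c)>amin]
def side(P,c,ax,sgn,lo,hi):
    "line fit of the outer points on side sgn of axis ax, between lo..hi along it -> angle(deg), point on line"
    n=np.array([-ax[1],ax[0]]);q=P-c;a=q@ax;b=q@n
    best=[(a[(a>t)&(a<t+.004)].mean(),(sgn*b[(a>t)&(a<t+.004)]).max()*sgn) for t in np.arange(lo,hi,.004) if ((a>t)&(a<t+.004)).any()]
    best=np.array(best);l=cv2.fitLine(best.astype(np.float32),cv2.DIST_HUBER,0,.001,.001).ravel()
    return np.degrees(np.arctan2(l[1],l[0])), c+ax*l[2]+n*l[3]
E
python3 - <<'E'
from h import *
import pickle
s=pickle.load(open('w1.pkl','rb'));f=cv2.imread('pics/w1.png')
for c in blobs(f,300):
    P=wray(s,c[:,0],.04);r=cv2.minAreaRect(P.astype(np.float32));print(cv2.contourArea(c),c[:,0].min(0),c[:,0].max(0),np.round(cv2.boxPoints(r),4).tolist())
    if c[:,0,1].min()>80:
        cen=P.mean(0);ax=np.array([.02,-1]);ax/=np.linalg.norm(ax)
        for sg in(1,-1):
            d,p=side(P,cen,ax,sg,-.05,.075);print('side',sg,d,p.round(4))
px=np.array([[312,165],[373,153],[410,328],[345,345],[417,333]])*.64
print('box corners z.04',wray(s,px[:2],.04).round(4).tolist(),'board z.059',wray(s,px[3:],.059).round(4).tolist())
px=np.array([[383,70],[465,72],[383,77],[463,79],[391,5],[458,5]])*.64
print('half board top',wray(s,px[:2],.059).round(4).tolist(),'foot',wray(s,px[2:4],0).round(4).tolist())
# pods rim
h=cv2.cvtColor(f,cv2.COLOR_BGR2GRAY)
E
```

```text
4803.0 [199  97] [267 223] [[0.5619999766349792, 0.1973000019788742], [0.5825999975204468, 0.007600000128149986], [0.659600019454956, 0.01590000092983246], [0.6389999985694885, 0.20559999346733093]]
side 1 5.748522 [0.6414 0.0951]
side -1 5.6006327 [0.5793 0.1023]
2122.0 [245   0] [297  50] [[0.49140000343322754, -0.13519999384880066], [0.5681999921798706, -0.14030000567436218], [0.5737000107765198, -0.058400001376867294], [0.4968000054359436, -0.053300000727176666]]
box corners z.04 [[0.6487, 0.0174], [0.5895, 0.0125]] board z.059 [[0.6346, 0.194], [0.563, 0.1876]]
half board top [[0.5726, -0.063], [0.4987, -0.0557]] foot [[0.5742, -0.0688], [0.4923, -0.0606]]
```

Wrist estimates: the loose tray's axis is at -83.2° (about 12° askew), its rear centre is at (0.620, 0.015), and the width comes out at 62 mm as specified. The half-open bay mouth is near (0.530, -0.127) and the stand's axis is at about -95°. I'll shut the half-open tray first.

```bash
python3 -m crank '[{"dx":-0.006,"dy":-0.025,"dz":-0.02,"grip":-0.4},{"dx":-0.012,"dy":-0.05,"dz":-0.04,"grip":-0.4},{"dx":-0.018,"dy":-0.075,"dz":-0.06,"grip":-0.4},{"dx":-0.025,"dy":-0.1,"dz":-0.08,"grip":-0.4},{"dx":-0.031,"dy":-0.122,"dz":-0.1,"grip":-0.4}]'
python3 -m crank '[{"dz":-0.04,"grip":-0.4},{"dz":-0.08,"grip":-0.4},{"dz":-0.12,"grip":-0.4},{"dz":-0.155,"grip":-0.4},{"dz":-0.184,"grip":-0.4}]'
python3 -m crank '[{"dx":-0.001,"dy":-0.01,"grip":-0.4},{"dx":-0.002,"dy":-0.02,"grip":-0.4},{"dx":-0.003,"dy":-0.03,"grip":-0.4},{"dx":-0.003,"dy":-0.038,"grip":-0.4},{"dx":-0.004,"dy":-0.044,"grip":-0.4}]'
python3 -m crank '[{"dx":-0.001,"dy":-0.008,"grip":-0.4},{"dx":-0.001,"dy":-0.016,"grip":-0.4},{"dx":-0.002,"dy":-0.024,"grip":-0.4},{"dx":-0.003,"dy":-0.031,"grip":-0.4},{"dx":-0.003,"dy":-0.037,"grip":-0.4}]'
```

```text
invalid input at $[0]: expected keys dx, dy, dz, twist, grip
invalid input at $[0]: expected keys dx, dy, dz, twist, grip
invalid input at $[0]: expected keys dx, dy, dz, twist, grip
invalid input at $[0]: expected keys dx, dy, dz, twist, grip
```

All five keys are required in every row.

```bash
python3 -m crank '[{"dx":-0.006,"dy":-0.025,"dz":-0.02,"twist":0,"grip":-0.4},{"dx":-0.012,"dy":-0.05,"dz":-0.04,"twist":0,"grip":-0.4},{"dx":-0.018,"dy":-0.075,"dz":-0.06,"twist":0,"grip":-0.4},{"dx":-0.025,"dy":-0.1,"dz":-0.08,"twist":0,"grip":-0.4},{"dx":-0.031,"dy":-0.122,"dz":-0.1,"twist":0,"grip":-0.4}]' &&
python3 -m crank '[{"dx":0,"dy":0,"dz":-0.04,"twist":0,"grip":-0.4},{"dx":0,"dy":0,"dz":-0.08,"twist":0,"grip":-0.4},{"dx":0,"dy":0,"dz":-0.12,"twist":0,"grip":-0.4},{"dx":0,"dy":0,"dz":-0.155,"twist":0,"grip":-0.4},{"dx":0,"dy":0,"dz":-0.184,"twist":0,"grip":-0.4}]' &&
python3 -m crank '[{"dx":-0.001,"dy":-0.01,"dz":0,"twist":0,"grip":-0.4},{"dx":-0.002,"dy":-0.02,"dz":0,"twist":0,"grip":-0.4},{"dx":-0.003,"dy":-0.03,"dz":0,"twist":0,"grip":-0.4},{"dx":-0.003,"dy":-0.038,"dz":0,"twist":0,"grip":-0.4},{"dx":-0.004,"dy":-0.044,"dz":0,"twist":0,"grip":-0.4}]' &&
python3 -m crank '[{"dx":-0.001,"dy":-0.008,"dz":0,"twist":0,"grip":-0.4},{"dx":-0.001,"dy":-0.016,"dz":0,"twist":0,"grip":-0.4},{"dx":-0.002,"dy":-0.024,"dz":0,"twist":0,"grip":-0.4},{"dx":-0.003,"dy":-0.031,"dz":0,"twist":0,"grip":-0.4},{"dx":-0.003,"dy":-0.037,"dz":0,"twist":0,"grip":-0.4}]'
```

```text
t: 1.82
eef_pos: [0.5387, -0.0142, 0.2028]
ee_rot: [3.141, -0.0, -1.656]
force: [0.2, -0.5, -0.4]
width: 0.0266
gripper_force: 0.0
t: 2.23
eef_pos: [0.5382, -0.0132, 0.0173]
ee_rot: [3.139, -0.001, -1.657]
force: [-0.5, 0.5, 0.2]
width: 0.0263
gripper_force: 0.0
t: 2.65
eef_pos: [0.5371, -0.0576, 0.0219]
ee_rot: [-3.138, 0.001, -1.657]
force: [0.6, 2.7, 1.5]
width: 0.0264
gripper_force: 1.1
t: 3.07
eef_pos: [0.5325, -0.0945, 0.0201]
ee_rot: [-3.141, 0.0, -1.656]
force: [-0.3, 1.5, 0.4]
width: 0.0267
gripper_force: 1.1
```

```bash
python3 -m crank '[{"dx":0,"dy":-0.003,"dz":0,"twist":0,"grip":-0.4},{"dx":0,"dy":-0.006,"dz":0,"twist":0,"grip":-0.4},{"dx":-0.001,"dy":-0.009,"dz":0,"twist":0,"grip":-0.4},{"dx":-0.001,"dy":-0.011,"dz":0,"twist":0,"grip":-0.4},{"dx":-0.001,"dy":-0.012,"dz":0,"twist":0,"grip":-0.4}]' | grep -A1 -e eef -e force
python3 -m crank '[{"dx":0,"dy":-0.001,"dz":0,"twist":0,"grip":-0.4},{"dx":0,"dy":-0.002,"dz":0,"twist":0,"grip":-0.4},{"dx":0,"dy":-0.003,"dz":0,"twist":0,"grip":-0.4},{"dx":0,"dy":-0.004,"dz":0,"twist":0,"grip":-0.4},{"dx":0,"dy":-0.004,"dz":0,"twist":0,"grip":-0.4}]'| grep -A1 -e eef -e force
```

```text
eef_pos: [0.5315, -0.1059, 0.0198]
ee_rot: [3.141, -0.0, -1.656]
force: [0.1, 1.8, 1.5]
width: 0.0263
gripper_force: 0.9
eef_pos: [0.5316, -0.1094, 0.0198]
ee_rot: [3.141, 0.001, -1.656]
force: [0.2, 4.7, 0.7]
width: 0.0266
gripper_force: 2.1
```

```bash
python3 -m crank '[{"dx":0,"dy":-0.001,"dz":0,"twist":0,"grip":-0.4},{"dx":0,"dy":-0.001,"dz":0,"twist":0,"grip":-0.4},{"dx":0,"dy":-0.002,"dz":0,"twist":0,"grip":-0.4},{"dx":0,"dy":-0.003,"dz":0,"twist":0,"grip":-0.4},{"dx":0,"dy":-0.003,"dz":0,"twist":0,"grip":-0.4}]'| grep -A1 -e eef -e force
```

```text
eef_pos: [0.5316, -0.1097, 0.0199]
ee_rot: [-3.141, 0.004, -1.657]
force: [-3.5, 22.9, 4.9]
width: 0.0262
gripper_force: 11.4
```

The half-open tray is home: firm contact at 23 N, with the front edge at y≈-0.127 as predicted. I'll back off and look at the empty bay mouth and the loose tray.

```bash
python3 -m crank '[{"dx":0,"dy":0.02,"dz":0,"twist":0,"grip":-0.4},{"dx":0.003,"dy":0.05,"dz":0,"twist":0,"grip":-0.4},{"dx":0.005,"dy":0.08,"dz":0.03,"twist":0,"grip":0.5},{"dx":0.01,"dy":0.09,"dz":0.07,"twist":0,"grip":1},{"dx":0.02,"dy":0.1,"dz":0.1,"twist":0,"grip":1}]' >/dev/null
python3 -m crank '[{"dx":0.01,"dy":0.005,"dz":0.038,"twist":0,"grip":1},{"dx":0.02,"dy":0.01,"dz":0.076,"twist":0,"grip":1},{"dx":0.03,"dy":0.015,"dz":0.114,"twist":0,"grip":1},{"dx":0.04,"dy":0.02,"dz":0.15,"twist":0,"grip":1},{"dx":0.045,"dy":0.02,"dz":0.17,"twist":0,"grip":1}]' | grep eef
python3 - <<'E'
from h import *
import pickle
s=arm.get_state();f=arm.grab_frame('wrist')[:,:,::-1];cv2.imwrite('pics/w2.png',f)
pickle.dump(s,open('w2.pkl','wb'));print(s['t'],s['eef_pos'],s['ee_rot'])
cv2.imwrite('pics/w2b.png',cv2.resize(f[:260],None,fx=1.5625,fy=1.5625))
for c in blobs(f,300):
    P=wray(s,c[:,0],.04);r=cv2.minAreaRect(P.astype(np.float32));print(cv2.contourArea(c),c[:,0].min(0),c[:,0].max(0),np.round(cv2.boxPoints(r),4).tolist())
E
```

```text
eef_pos: [0.5986, 0.0075, 0.2948]
5.15 [0.59863706 0.00747093 0.29475273] [-3.13635556e+00  5.17675766e-04 -1.65536850e+00]
1014.0 [224 159] [276 224] [[0.5777000188827515, 0.11029999703168869], [0.5914000272750854, 0.002300000051036477], [0.652400016784668, 0.009999999776482582], [0.6388000249862671, 0.11800000071525574]]
452.5 [271  63] [326  73] [[0.487199991941452, -0.12950000166893005], [0.567799985408783, -0.13439999520778656], [0.5687000155448914, -0.11940000206232071], [0.48809999227523804, -0.1145000010728836]]
```

View pics/w2b.png

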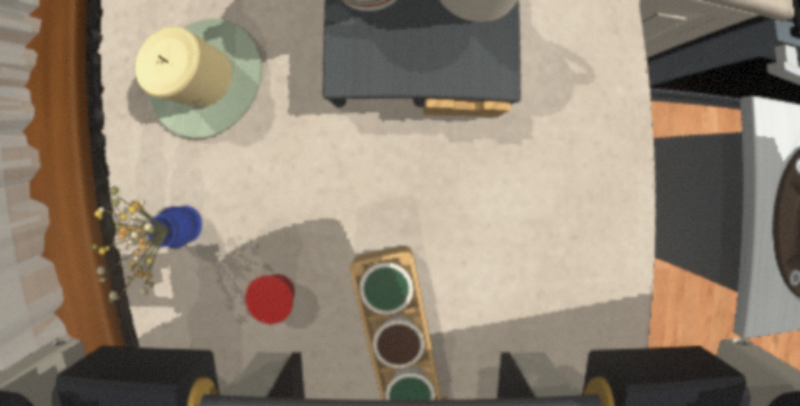

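The crop (1.5625x) shows the half-open tray shut, its board at (425–511, 105). The stand's top front edge runs (323,97)–(520,98), with cheek noses at x≈338 and 420, and the loose tray's rear is at (352–410, 255). I'll fit the stand's top edges.

```bash
python3 - <<'E'
from h import *
import pickle
s=pickle.load(open('w2.pkl','rb'));f=cv2.imread('pics/w2.png')
g=cv2.cvtColor(f,cv2.COLOR_BGR2GRAY).astype(float)
# side edges of top (rows 20..55) by strongest horizontal gradient near expected columns; front edge by vertical gradient
def sub(v,i): a,b,c=v[i-1:i+2];return i+.5*(a-c)/(a-2*b+c)
gx=np.abs(cv2.Sobel(g,cv2.CV_64F,1,0));gy=np.abs(cv2.Sobel(g,cv2.CV_64F,0,1))
def fit(P):
    l=cv2.fitLine(P.astype(np.float32),cv2.DIST_HUBER,0,.001,.001).ravel();return l[:2],l[2:]
L=[(sub(gx[r],200+gx[r,200:216].argmax()),r) for r in range(22,56)]
R=[(sub(gx[r],324+gx[r,324:342].argmax()),r) for r in range(22,56)]
F=[(c,sub(gy[:,c],56+gy[56:67,c].argmax())) for c in list(range(225,262))]
for n,p in(('L',L),('R',R),('F',F)):
    P=wray(s,np.array(p),.064);d,o=fit(P);print(n,p[0],p[-1],'dir deg',np.degrees(np.arctan2(d[1],d[0])),o.round(4), 'x at y=-.134:',(o+d*((-.134-o[1])/d[1])).round(4) if abs(d[1])>.5 else '')
h=[c for c in blobs(f,300)]
for c in h:
    if c[:,0,1].min()>100:
        P=wray(s,c[:,0],.04)
        for sg in(1,-1):print(sg,side(P,P.mean(0),np.array([.118,-.993]),sg,-.05,.04))
E
```

```text
L (np.float64(206.3421052631579), 22) (np.float64(205.77810650887574), 55) dir deg 85.01214 [ 0.6546 -0.1755] x at y=-.134: [ 0.6582 -0.134 ]
R (np.float64(332.3196721311475), 22) (np.float64(332.80434782608694), 55) dir deg 84.98812 [ 0.4798 -0.1633] x at y=-.134: [ 0.4823 -0.134 ]
F (225, np.float64(63.03488372093023)) (261, np.float64(62.833333333333336)) dir deg -5.1855416 [ 0.607 -0.134] x at y=-.134: 
1 (np.float32(0.3512836), array([0.64537346, 0.06265009]))
-1 (np.float32(0.2693726), array([0.58469605, 0.06068208]))
```

The stand fit is good: width 175 mm against 176, axis -95.0°. The empty bay line is x = 0.611 + 0.0875·(y + 0.134), and the loose tray is 12° off it. I'll sweep its side with two spread fingers parallel to the bay.

```bash
python3 -m crank '[{"dx":-0.006,"dy":0.01,"dz":-0.01,"twist":6,"grip":1},{"dx":-0.012,"dy":0.02,"dz":-0.02,"twist":12,"grip":1},{"dx":-0.018,"dy":0.03,"dz":-0.03,"twist":18,"grip":1},{"dx":-0.024,"dy":0.04,"dz":-0.04,"twist":24,"grip":1},{"dx":-0.03,"dy":0.05,"dz":-0.05,"twist":30,"grip":1}]' >/dev/null
python3 -m crank '[{"dx":-0.008,"dy":0.01,"dz":-0.01,"twist":6,"grip":1},{"dx":-0.016,"dy":0.02,"dz":-0.02,"twist":12,"grip":1},{"dx":-0.024,"dy":0.03,"dz":-0.03,"twist":18,"grip":1},{"dx":-0.032,"dy":0.04,"dz":-0.04,"twist":24,"grip":1},{"dx":-0.039,"dy":0.047,"dz":-0.05,"twist":30,"grip":1}]' >/dev/null
python3 -m crank '[{"dx":0,"dy":0,"dz":-0.01,"twist":6,"grip":1},{"dx":0,"dy":0,"dz":-0.02,"twist":12,"grip":1},{"dx":0,"dy":0,"dz":-0.03,"twist":18,"grip":1},{"dx":0,"dy":0,"dz":-0.04,"twist":24,"grip":1},{"dx":0,"dy":0,"dz":-0.06,"twist":29.9,"grip":1}]' | grep -e eef -e ee_rot
python3 -m crank '[{"dx":0,"dy":0,"dz":-0.03,"twist":0,"grip":1},{"dx":0,"dy":0,"dz":-0.06,"twist":0,"grip":1},{"dx":0,"dy":0,"dz":-0.09,"twist":0,"grip":1},{"dx":0,"dy":0,"dz":-0.11,"twist":0,"grip":1},{"dx":0,"dy":0,"dz":-0.118,"twist":0,"grip":1}]'
```

```text
eef_pos: [0.5287, 0.1043, 0.1309]
ee_rot: [-3.141, -0.003, -0.081]
t: 6.87
eef_pos: [0.5255, 0.1028, 0.0088]
ee_rot: [3.139, 0.004, -0.088]
force: [-0.1, 0.6, -0.3]
width: 0.0877
gripper_force: 0.0
```

```bash
python3 -m crank '[{"dx":0.009,"dy":-0.001,"dz":0.003,"twist":0,"grip":1},{"dx":0.018,"dy":-0.002,"dz":0.005,"twist":0,"grip":1},{"dx":0.026,"dy":-0.002,"dz":0.005,"twist":0,"grip":1},{"dx":0.033,"dy":-0.003,"dz":0.005,"twist":0,"grip":1},{"dx":0.038,"dy":-0.003,"dz":0.005,"twist":0,"grip":1}]'
python3 -m crank '[{"dx":0.005,"dy":0,"dz":0,"twist":0,"grip":1},{"dx":0.01,"dy":-0.001,"dz":0,"twist":0,"grip":1},{"dx":0.014,"dy":-0.001,"dz":0,"twist":0,"grip":1},{"dx":0.018,"dy":-0.002,"dz":0,"twist":0,"grip":1},{"dx":0.021,"dy":-0.002,"dz":0,"twist":0,"grip":1}]'
```

```text
t: 7.28
eef_pos: [0.5675, 0.1015, 0.0184]
ee_rot: [-3.14, -0.002, -0.087]
force: [-7.1, 2.9, 9.3]
width: 0.0873
gripper_force: 5.5
t: 7.7
eef_pos: [0.5873, 0.0996, 0.0184]
ee_rot: [-3.141, -0.001, -0.087]
force: [-6.1, 1.3, 8.4]
width: 0.0877
gripper_force: 5.1
```

```bash
python3 -m crank '[{"dx":0.001,"dy":0,"dz":0,"twist":0,"grip":1},{"dx":0.002,"dy":0,"dz":0,"twist":0,"grip":1},{"dx":0.003,"dy":0,"dz":0,"twist":0,"grip":1},{"dx":0.0035,"dy":0,"dz":0,"twist":0,"grip":1},{"dx":0.0035,"dy":0,"dz":0,"twist":0,"grip":1}]' | grep -A2 eef
python3 -m crank '[{"dx":-0.01,"dy":0,"dz":0,"twist":0,"grip":1},{"dx":-0.03,"dy":0.003,"dz":0,"twist":0,"grip":1},{"dx":-0.06,"dy":0.006,"dz":0.01,"twist":0,"grip":1},{"dx":-0.06,"dy":0.006,"dz":0.05,"twist":0,"grip":0},{"dx":-0.06,"dy":0.006,"dz":0.09,"twist":0,"grip":0}]' | grep eef
python3 -m crank '[{"dx":0.01,"dy":0.01,"dz":0.03,"twist":-6,"grip":-0.4},{"dx":0.02,"dy":0.02,"dz":0.06,"twist":-12,"grip":-0.4},{"dx":0.03,"dy":0.02,"dz":0.09,"twist":-18,"grip":-0.4},{"dx":0.04,"dy":0.02,"dz":0.12,"twist":-24,"grip":-0.4},{"dx":0.05,"dy":0.02,"dz":0.15,"twist":-30,"grip":-0.4}]' >/dev/null
python3 -m crank '[{"dx":0.005,"dy":0.005,"dz":0.01,"twist":-6,"grip":-0.4},{"dx":0.01,"dy":0.01,"dz":0.02,"twist":-12,"grip":-0.4},{"dx":0.015,"dy":0.015,"dz":0.03,"twist":-18,"grip":-0.4},{"dx":0.02,"dy":0.02,"dz":0.03,"twist":-24,"grip":-0.4},{"dx":0.03,"dy":0.03,"dz":0.03,"twist":-30,"grip":-0.4}]' >/dev/null
python3 -m crank '[{"dx":0.005,"dy":0,"dz":0,"twist":-6,"grip":-0.4},{"dx":0.01,"dy":0,"dz":0,"twist":-12,"grip":-0.4},{"dx":0.01,"dy":0,"dz":0,"twist":-18,"grip":-0.4},{"dx":0.01,"dy":0,"dz":0,"twist":-24,"grip":-0.4},{"dx":0.01,"dy":0,"dz":0,"twist":-30,"grip":-0.4}]' | grep -A1 eef
python3 - <<'E'
from h import *
import pickle
s=arm.get_state();f=arm.grab_frame('wrist')[:,:,::-1];cv2.imwrite('pics/w3.png',f)
pickle.dump(s,open('w3.pkl','wb'));print(s['t'],s['eef_pos'],s['ee_rot'])
cv2.imwrite('pics/w3b.png',cv2.resize(f[:260],None,fx=1.5625,fy=1.5625))
for c in blobs(f,300):
    P=wray(s,c[:,0],.04);r=cv2.minAreaRect(P.astype(np.float32));print(cv2.contourArea(c),c[:,0].min(0),c[:,0].max(0),np.round(cv2.boxPoints(r),4).tolist())
    if cv2.contourArea(c)>1500:
        for sg in(1,-1):print(sg,side(P,P.mean(0),np.array([-.0872,-.9962]),sg,-.06,.06))
E
```

```text
eef_pos: [0.5903, 0.0994, 0.0185]
ee_rot: [-3.141, -0.0, -0.087]
force: [-6.3, 1.1, 9.7]
eef_pos: [0.5269, 0.104, 0.1066]
eef_pos: [0.6202, 0.1551, 0.2873]
ee_rot: [-3.141, 0.0, -1.663]
9.7833 [0.62024194 0.15507492 0.28732516] [-3.14139922e+00  3.36551176e-04 -1.66331790e+00]
4191.0 [223  58] [278 189] [[0.5857999920845032, 0.006500000134110451], [0.6621999740600586, 0.004000000189989805], [0.6686000227928162, 0.19280000030994415], [0.592199981212616, 0.19539999961853027]]
1 (np.float32(3.8071656), array([0.65733035, 0.09964909]))
-1 (np.float32(3.759273), array([0.59855078, 0.12613952]))
```

View pics/w3b.png

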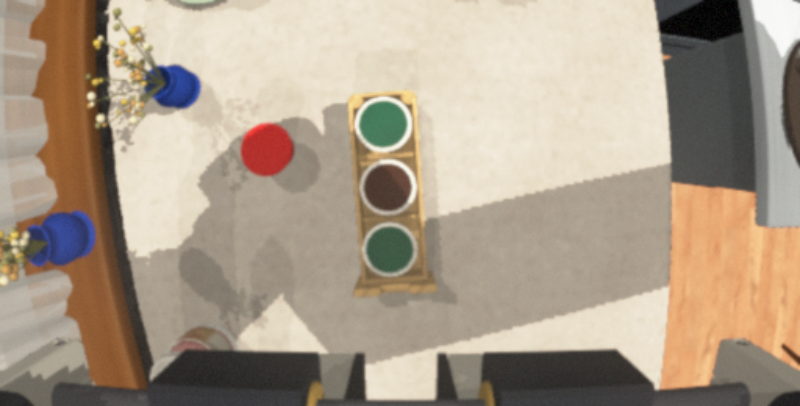

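The crop shows the tray nearly square, rear at (350–415, 95) and board at (355–435, 290), but still about 3.5° askew. Its front needs about +9 mm and its rear about -2.5 mm. One side nudge near the front with closed fingers gives just that rotation.

```bash
python3 -m crank '[{"dx":-0.016,"dy":0.001,"dz":-0.02,"twist":0,"grip":-1},{"dx":-0.032,"dy":0.002,"dz":-0.04,"twist":0,"grip":-1},{"dx":-0.048,"dy":0.003,"dz":-0.06,"twist":0,"grip":-1},{"dx":-0.064,"dy":0.004,"dz":-0.08,"twist":0,"grip":-1},{"dx":-0.072,"dy":0.005,"dz":-0.1,"twist":0,"grip":-1}]' >/dev/null
python3 -m crank '[{"dx":0,"dy":0,"dz":-0.038,"twist":0,"grip":-1},{"dx":0,"dy":0,"dz":-0.076,"twist":0,"grip":-1},{"dx":0,"dy":0,"dz":-0.114,"twist":0,"grip":-1},{"dx":0,"dy":0,"dz":-0.15,"twist":0,"grip":-1},{"dx":0,"dy":0,"dz":-0.165,"twist":0,"grip":-1}]' >/dev/null
python3 -m crank '[{"dx":0.006,"dy":0,"dz":0,"twist":0,"grip":-1},{"dx":0.012,"dy":0,"dz":0,"twist":0,"grip":-1},{"dx":0.017,"dy":0,"dz":0,"twist":0,"grip":-1},{"dx":0.02,"dy":0,"dz":0,"twist":0,"grip":-1},{"dx":0.022,"dy":0,"dz":0,"twist":0,"grip":-1}]' | grep -v t:
python3 -m crank '[{"dx":0.002,"dy":0,"dz":0,"twist":0,"grip":-1},{"dx":0.004,"dy":0,"dz":0,"twist":0,"grip":-1},{"dx":0.006,"dy":0,"dz":0,"twist":0,"grip":-1},{"dx":0.008,"dy":0,"dz":0,"twist":0,"grip":-1},{"dx":0.009,"dy":0,"dz":0,"twist":0,"grip":-1}]'
```

```text
eef_pos: [0.5719, 0.1608, 0.0237]
force: [-0.2, -0.3, 0.3]
width: 0.0
gripper_force: 0.0
t: 11.5
eef_pos: [0.5795, 0.1603, 0.0221]
ee_rot: [-3.141, 0.0, -1.658]
force: [0.4, 0.4, -0.1]
width: 0.0003
gripper_force: 0.0
```

```bash
python3 -m crank '[{"dx":0.001,"dy":0,"dz":0,"twist":0,"grip":-1},{"dx":0.002,"dy":0,"dz":0,"twist":0,"grip":-1},{"dx":0.003,"dy":0,"dz":0,"twist":0,"grip":-1},{"dx":0.004,"dy":0,"dz":0,"twist":0,"grip":-1},{"dx":0.005,"dy":0,"dz":0,"twist":0,"grip":-1}]' | grep -A2 eef
python3 -m crank '[{"dx":0.001,"dy":0,"dz":0,"twist":0,"grip":-1},{"dx":0.002,"dy":0,"dz":0,"twist":0,"grip":-1},{"dx":0.003,"dy":0,"dz":0,"twist":0,"grip":-1},{"dx":0.0035,"dy":0,"dz":0,"twist":0,"grip":-1},{"dx":0.0035,"dy":0,"dz":0,"twist":0,"grip":-1}]' | grep -A2 eef
```

```text
eef_pos: [0.5843, 0.1603, 0.0219]
ee_rot: [3.142, 0.0, -1.658]
force: [0.7, -0.5, 0.4]
eef_pos: [0.5878, 0.1603, 0.0219]
ee_rot: [-3.142, 0.0, -1.658]
force: [0.1, 0.4, -0.5]
```

```bash
python3 -m crank '[{"dx":0.001,"dy":0,"dz":0,"twist":0,"grip":-1},{"dx":0.002,"dy":0,"dz":0,"twist":0,"grip":-1},{"dx":0.003,"dy":0,"dz":0,"twist":0,"grip":-1},{"dx":0.0035,"dy":0,"dz":0,"twist":0,"grip":-1},{"dx":0.0035,"dy":0,"dz":0,"twist":0,"grip":-1}]' | grep -A2 eef
python3 - <<'E'
from h import *
s=arm.get_state();f=arm.grab_frame('wrist')[:,:,::-1];t=arm.grab_frame('top')[:,:,::-1]
o=np.vstack([cv2.resize(f[:,100:420],(480,576))[150:460],cv2.resize(t[150:240,130:270],(480,290),interpolation=cv2.INTER_CUBIC)])
cv2.imwrite('pics/w4b.png',o)
E
```

```text
eef_pos: [0.5913, 0.1602, 0.0219]
ee_rot: [-3.142, 0.0, -1.658]
force: [0.4, -0.6, -1.0]
```

View pics/w4b.png

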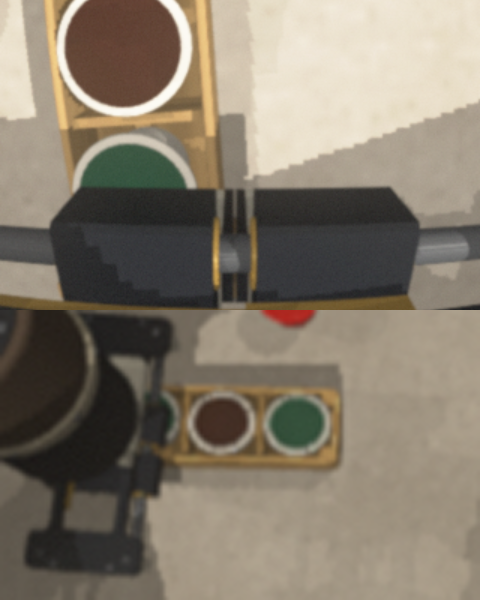

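The picture shows that the closed fingertips are thin plates, so they haven't reached the tray side yet. I'll continue.

```bash
python3 -m crank '[{"dx":0.001,"dy":0,"dz":0,"twist":0,"grip":-1},{"dx":0.002,"dy":0,"dz":0,"twist":0,"grip":-1},{"dx":0.003,"dy":0,"dz":0,"twist":0,"grip":-1},{"dx":0.0035,"dy":0,"dz":0,"twist":0,"grip":-1},{"dx":0.0035,"dy":0,"dz":0,"twist":0,"grip":-1}]' | grep -A2 eef
python3 -m crank '[{"dx":0.001,"dy":0,"dz":0,"twist":0,"grip":-1},{"dx":0.002,"dy":0,"dz":0,"twist":0,"grip":-1},{"dx":0.003,"dy":0,"dz":0,"twist":0,"grip":-1},{"dx":0.0035,"dy":0,"dz":0,"twist":0,"grip":-1},{"dx":0.0035,"dy":0,"dz":0,"twist":0,"grip":-1}]' | grep -A2 eef
```

```text
eef_pos: [0.5946, 0.1602, 0.0219]
ee_rot: [3.141, -0.0, -1.658]
force: [-1.6, 0.6, 1.7]
eef_pos: [0.5984, 0.1603, 0.0219]
ee_rot: [-3.142, 0.0, -1.658]
force: [-2.1, 0.6, 0.9]
```

Contact is light, but with closed fingers the grasp point sits close to the tray side. I'll back off, open the fingers a little for more standoff, and measure again.

```bash
python3 -m crank '[{"dx":-0.03,"dy":0,"dz":0,"twist":0,"grip":-1},{"dx":-0.04,"dy":0,"dz":0.03,"twist":0,"grip":-0.4},{"dx":-0.03,"dy":0,"dz":0.07,"twist":0,"grip":-0.4},{"dx":-0.02,"dy":0,"dz":0.11,"twist":0,"grip":-0.4},{"dx":-0.01,"dy":0,"dz":0.15,"twist":0,"grip":-0.4}]' >/dev/null
python3 -m crank '[{"dx":0.005,"dy":0,"dz":0.035,"twist":0,"grip":-0.4},{"dx":0.01,"dy":0,"dz":0.07,"twist":0,"grip":-0.4},{"dx":0.015,"dy":0,"dz":0.1,"twist":0,"grip":-0.4},{"dx":0.02,"dy":0,"dz":0.12,"twist":0,"grip":-0.4},{"dx":0.02,"dy":0,"dz":0.12,"twist":0,"grip":-0.4}]' | grep eef
cat > look.py <<'E'
from h import *
import sys
s=arm.get_state();f=arm.grab_frame('wrist')[:,:,::-1];cv2.imwrite('pics/'+sys.argv[1]+'.png',f)
print(s['t'],s['eef_pos'].round(4),s['ee_rot'].round(4))
for c in blobs(f,1500):
    P=wray(s,c[:,0],.04);n=np.array([-.0872,-.9962]);m=np.array([.9962,-.0872])
    L=[]
    for sg in(1,-1):
        a,p=side(P,P.mean(0),n,sg,-.055,.06);L.append((a,p))
    for a,p in L: print('skew',round(float(a),2),'offset from bay line mm',round(float((p-[.6109,-.134])@m*1e3),1),'along',round(float(-(p-[.6109,-.134])@n*1e3),1))
    a=(P-[.6109,-.134])@n;print('extent along (mm before mouth)',-a.max()*1e3,-a.min()*1e3)
E
python3 look.py w5
```

```text
eef_pos: [0.6111, 0.1606, 0.2977]
14.5167 [0.6111 0.1606 0.2977] [-3.1335  0.0036 -1.6578]
skew 1.7 offset from bay line mm 29.3 along 222.8
skew 1.15 offset from bay line mm -30.1 along 246.3
extent along (mm before mouth) 139.35738444000785 327.97916369746775
```

The skew is down to about 1.4° with the centre on the bay line. I'll now push the front board with two fingertips along the bay axis, which should also square it up.

```bash
python3 -m crank '[{"dx":0.008,"dy":0.02,"dz":-0.03,"twist":0,"grip":0},{"dx":0.016,"dy":0.04,"dz":-0.06,"twist":0,"grip":0},{"dx":0.024,"dy":0.06,"dz":-0.085,"twist":0,"grip":0},{"dx":0.0315,"dy":0.076,"dz":-0.11,"twist":0,"grip":0},{"dx":0.0315,"dy":0.076,"dz":-0.14,"twist":0,"grip":0}]' | grep eef
python3 -m crank '[{"dx":0,"dy":0,"dz":-0.035,"twist":0,"grip":0},{"dx":0,"dy":0,"dz":-0.07,"twist":0,"grip":0},{"dx":0,"dy":0,"dz":-0.1,"twist":0,"grip":0},{"dx":0,"dy":0,"dz":-0.13,"twist":0,"grip":0},{"dx":0,"dy":0,"dz":-0.14,"twist":0,"grip":0}]' | grep eef
python3 -m crank '[{"dx":0,"dy":0,"dz":0,"twist":0,"grip":0},{"dx":-0.0005,"dy":-0.006,"dz":0,"twist":0,"grip":0},{"dx":-0.001,"dy":-0.012,"dz":0,"twist":0,"grip":0},{"dx":-0.0016,"dy":-0.018,"dz":0,"twist":0,"grip":0},{"dx":-0.002,"dy":-0.023,"dz":0,"twist":0,"grip":0}]' | grep -A3 eef
python3 -m crank '[{"dx":-0.0005,"dy":-0.006,"dz":0,"twist":0,"grip":0},{"dx":-0.001,"dy":-0.012,"dz":0,"twist":0,"grip":0},{"dx":-0.0016,"dy":-0.018,"dz":0,"twist":0,"grip":0},{"dx":-0.002,"dy":-0.024,"dz":0,"twist":0,"grip":0},{"dx":-0.0026,"dy":-0.03,"dz":0,"twist":0,"grip":0}]' | grep -A3 eef
python3 -m crank '[{"dx":-0.0006,"dy":-0.007,"dz":0,"twist":0,"grip":0},{"dx":-0.0012,"dy":-0.014,"dz":0,"twist":0,"grip":0},{"dx":-0.0018,"dy":-0.021,"dz":0,"twist":0,"grip":0},{"dx":-0.0024,"dy":-0.028,"dz":0,"twist":0,"grip":0},{"dx":-0.003,"dy":-0.034,"dz":0,"twist":0,"grip":0}]' | grep -A3 eef
```

```text
eef_pos: [0.6406, 0.2387, 0.1498]
eef_pos: [0.6362, 0.2343, 0.0059]
eef_pos: [0.6385, 0.2129, 0.0139]
ee_rot: [-3.139, 0.002, -1.658]
force: [0.1, 0.3, -0.2]
width: 0.0438
eef_pos: [0.6356, 0.1831, 0.0125]
ee_rot: [-3.14, 0.001, -1.658]
force: [0.1, 2.5, 2.3]
width: 0.0437
eef_pos: [0.6319, 0.1484, 0.0119]
ee_rot: [3.141, -0.0, -1.658]
force: [0.8, 3.3, 1.5]
width: 0.0437
```

```bash
python3 -m crank '[{"dx":-0.0003,"dy":-0.007,"dz":0.003,"twist":0,"grip":0},{"dx":-0.0006,"dy":-0.014,"dz":0.006,"twist":0,"grip":0},{"dx":-0.001,"dy":-0.021,"dz":0.006,"twist":0,"grip":0},{"dx":-0.0015,"dy":-0.028,"dz":0.006,"twist":0,"grip":0},{"dx":-0.002,"dy":-0.034,"dz":0.006,"twist":0,"grip":0}]' | grep -A3 eef
python3 look.py w6; python3 -c "
import cv2;f=cv2.imread('pics/w6.png');cv2.imwrite('pics/w6b.png',cv2.resize(f[:230,120:400],(800,600),interpolation=cv2.INTER_CUBIC)[:,:])"
```

```text
eef_pos: [0.6304, 0.1146, 0.0183]
ee_rot: [-3.141, 0.0, -1.658]
force: [1.0, 2.6, 2.0]
width: 0.044
17.0667 [0.6304 0.1146 0.0183] [-3.1409e+00  4.0000e-04 -1.6579e+00]
skew -0.04 offset from bay line mm 28.6 along 181.5
skew 0.03 offset from bay line mm -32.4 along 165.1
extent along (mm before mouth) 112.52238357996646 239.73860103894322
```

View pics/w6b.png

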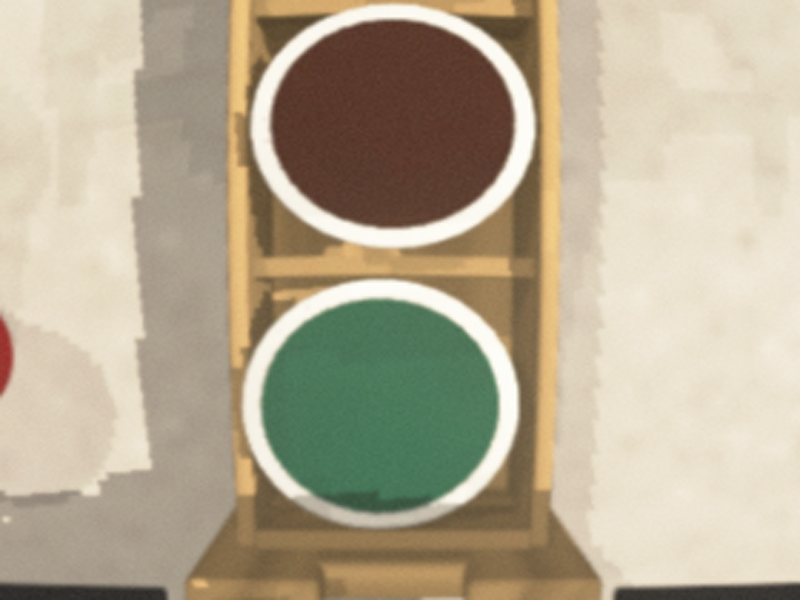

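The crop shows the tray square (0° skew) with both visible pods in their cells. It sits about 2 mm right of the bay line, within the nose lead-in, so I'll push on while watching the forces.

```bash
python3 -m crank '[{"dx":-0.0003,"dy":-0.007,"dz":0,"twist":0,"grip":0},{"dx":-0.0006,"dy":-0.014,"dz":0,"twist":0,"grip":0},{"dx":-0.001,"dy":-0.021,"dz":0,"twist":0,"grip":0},{"dx":-0.0015,"dy":-0.028,"dz":0,"twist":0,"grip":0},{"dx":-0.002,"dy":-0.035,"dz":0,"twist":0,"grip":0}]' | grep -A3 eef
python3 -m crank '[{"dx":-0.0003,"dy":-0.005,"dz":0,"twist":0,"grip":0},{"dx":-0.0006,"dy":-0.01,"dz":0,"twist":0,"grip":0},{"dx":-0.001,"dy":-0.015,"dz":0,"twist":0,"grip":0},{"dx":-0.0015,"dy":-0.02,"dz":0,"twist":0,"grip":0},{"dx":-0.002,"dy":-0.025,"dz":0,"twist":0,"grip":0}]' | grep -A3 eef
python3 -m crank '[{"dx":-0.0003,"dy":-0.004,"dz":0,"twist":0,"grip":0},{"dx":-0.0006,"dy":-0.008,"dz":0,"twist":0,"grip":0},{"dx":-0.001,"dy":-0.012,"dz":0,"twist":0,"grip":0},{"dx":-0.0012,"dy":-0.016,"dz":0,"twist":0,"grip":0},{"dx":-0.0015,"dy":-0.02,"dz":0,"twist":0,"grip":0}]' | grep -A3 eef
```

```text
eef_pos: [0.6282, 0.0796, 0.018]
ee_rot: [-3.141, 0.0, -1.658]
force: [-0.3, 3.0, 1.9]
width: 0.0439
eef_pos: [0.6261, 0.0548, 0.018]
ee_rot: [-3.142, 0.0, -1.658]
force: [0.5, 1.9, 2.0]
width: 0.0439
eef_pos: [0.6246, 0.0349, 0.0179]
ee_rot: [3.142, 0.0, -1.658]
force: [-0.1, 2.1, 1.9]
width: 0.0438
```

The tray is inside the bay with no jam. I'll continue to home.

```bash
python3 -m crank '[{"dx":-0.0006,"dy":-0.008,"dz":0,"twist":0,"grip":0},{"dx":-0.0012,"dy":-0.016,"dz":0,"twist":0,"grip":0},{"dx":-0.002,"dy":-0.024,"dz":0,"twist":0,"grip":0},{"dx":-0.003,"dy":-0.032,"dz":0,"twist":0,"grip":0},{"dx":-0.0035,"dy":-0.04,"dz":0,"twist":0,"grip":0}]' | grep -A3 eef
python3 -m crank '[{"dx":-0.0006,"dy":-0.008,"dz":0,"twist":0,"grip":0},{"dx":-0.0012,"dy":-0.016,"dz":0,"twist":0,"grip":0},{"dx":-0.002,"dy":-0.024,"dz":0,"twist":0,"grip":0},{"dx":-0.003,"dy":-0.032,"dz":0,"twist":0,"grip":0},{"dx":-0.0035,"dy":-0.04,"dz":0,"twist":0,"grip":0}]' | grep -A3 eef
python3 -m crank '[{"dx":-0.0006,"dy":-0.008,"dz":0,"twist":0,"grip":0},{"dx":-0.0012,"dy":-0.016,"dz":0,"twist":0,"grip":0},{"dx":-0.002,"dy":-0.024,"dz":0,"twist":0,"grip":0},{"dx":-0.003,"dy":-0.032,"dz":0,"twist":0,"grip":0},{"dx":-0.0035,"dy":-0.04,"dz":0,"twist":0,"grip":0}]' | grep -A3 eef
python3 -m crank '[{"dx":-0.0003,"dy":-0.005,"dz":0,"twist":0,"grip":0},{"dx":-0.0006,"dy":-0.01,"dz":0,"twist":0,"grip":0},{"dx":-0.001,"dy":-0.015,"dz":0,"twist":0,"grip":0},{"dx":-0.0015,"dy":-0.019,"dz":0,"twist":0,"grip":0},{"dx":-0.002,"dy":-0.023,"dz":0,"twist":0,"grip":0}]' | grep -A3 eef
```

```text
eef_pos: [0.6208, -0.0058, 0.0179]
ee_rot: [3.141, -0.0, -1.658]
force: [-0.3, 3.2, 0.5]
width: 0.0438
eef_pos: [0.6173, -0.0456, 0.0179]
ee_rot: [3.141, -0.0, -1.658]
force: [1.1, 2.6, 1.3]
width: 0.0437
eef_pos: [0.6139, -0.0855, 0.0179]
ee_rot: [3.141, -0.0, -1.658]
force: [0.6, 1.4, 0.4]
width: 0.0436
eef_pos: [0.612, -0.1081, 0.0179]
ee_rot: [3.142, -0.0, -1.658]
force: [0.3, 1.8, 0.1]
width: 0.0437
```

```bash
python3 -m crank '[{"dx":0,"dy":-0.002,"dz":0,"twist":0,"grip":0},{"dx":0,"dy":-0.004,"dz":0,"twist":0,"grip":0},{"dx":0,"dy":-0.006,"dz":0,"twist":0,"grip":0},{"dx":0,"dy":-0.008,"dz":0,"twist":0,"grip":0},{"dx":0,"dy":-0.009,"dz":0,"twist":0,"grip":0}]' | grep -A3 eef
```

```text
eef_pos: [0.6121, -0.1168, 0.0179]
ee_rot: [3.141, 0.0, -1.658]
force: [-0.1, 6.8, 2.1]
width: 0.0436
```

```bash
python3 -m crank '[{"dx":0,"dy":-0.001,"dz":0,"twist":0,"grip":0},{"dx":0,"dy":-0.002,"dz":0,"twist":0,"grip":0},{"dx":0,"dy":-0.003,"dz":0,"twist":0,"grip":0},{"dx":0,"dy":-0.003,"dz":0,"twist":0,"grip":0},{"dx":0,"dy":-0.003,"dz":0,"twist":0,"grip":0}]' | grep -A3 eef
python3 -m crank '[{"dx":0.001,"dy":0.015,"dz":0,"twist":0,"grip":0},{"dx":0.003,"dy":0.04,"dz":0,"twist":0,"grip":0},{"dx":0.004,"dy":0.07,"dz":0.02,"twist":0,"grip":0},{"dx":0.004,"dy":0.09,"dz":0.06,"twist":0,"grip":0},{"dx":0.004,"dy":0.1,"dz":0.1,"twist":0,"grip":0}]' >/dev/null
python3 -m crank '[{"dx":-0.01,"dy":0.02,"dz":0.03,"twist":0,"grip":0},{"dx":-0.02,"dy":0.03,"dz":0.06,"twist":0,"grip":0},{"dx":-0.03,"dy":0.03,"dz":0.1,"twist":0,"grip":0},{"dx":-0.03,"dy":0.03,"dz":0.12,"twist":0,"grip":0},{"dx":-0.03,"dy":0.03,"dz":0.12,"twist":0,"grip":0}]' | grep eef
python3 - <<'E'
from h import *
s=arm.get_state();f=arm.grab_frame('wrist')[:,:,::-1];cv2.imwrite('pics/w7.png',f)
print(s['t'],s['eef_pos'])
for c in blobs(f,100):
    P=wray(s,c[:,0],.059);n=np.array([-.0872,-.9962]);m=np.array([.9962,-.0872]);q=(P-[.6109,-.134])
    print(cv2.contourArea(c),'lateral mm',(q@m).min()*1e3,(q@m).max()*1e3,'along',(-q@n).min()*1e3,(-q@n).max()*1e3)
cv2.imwrite('pics/w7b.png',cv2.resize(f[20:140,170:370],(800,480),interpolation=cv2.INTER_CUBIC))
E
```

```text
eef_pos: [0.6121, -0.1169, 0.018]
ee_rot: [-3.141, 0.003, -1.658]
force: [-2.2, 16.2, 3.5]
width: 0.0436
eef_pos: [0.5884, 0.0102, 0.2419]
21.7 [0.58836698 0.01023925 0.24194686]
1356.5 lateral mm -119.54574805876254 37.445672713899704 along -2.3295796606498427 13.831832315141714
```

View pics/w7b.png

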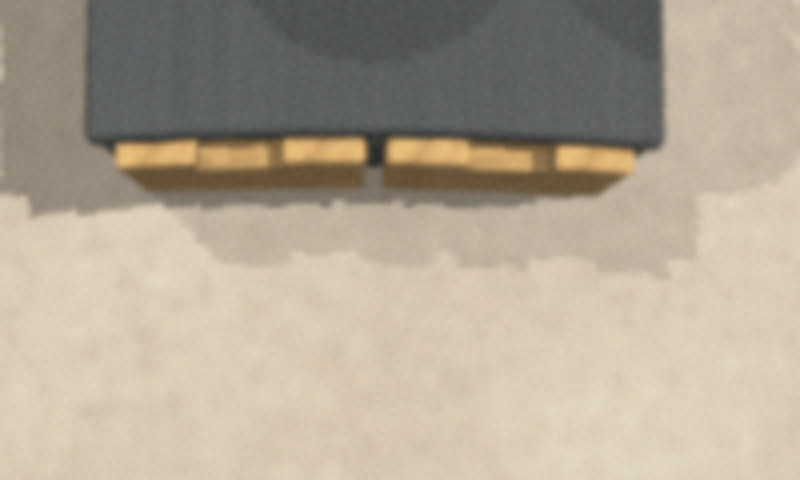

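The crop shows both boards flush against the stand, at (115–367, 155) and (385–635, 155), with an even gap between them. The outer edges measure +37.4 and -119.5 mm from the empty bay's centre line, against an ideal +38 and -119. I'll hand it in.

```bash
python3 -c "
from station import arm
print(arm.job_done())"
```

```text
the job is handed in; nothing more can be done
None
```

Both trays are pushed home with their front boards flush against the stand. The job was handed in at about 22 s of the 67 s allowed, but no verdict came back, and the pods inside the bays, mugs, tin and spoon got no final camera check.

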